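# Shut and latch the board test jig

### The job

A circuit board is lying in the test jig, ready for testing. Using only your fingertips, push the jig's raised lid over and down until it is fully shut, and only then push the sliding bolt all the way across it to lock it. Do not lift or shift the board, and leave the other things on the mat where they are.

Things in the scene. Friction and masses are not known exactly. Their poses are not given: they have to be found in the camera images.
- jig: Board test jig: fixed dark grey block, 180 mm (its x) by 185 mm (its y, from -100 to +85) with its walls' top 50 mm up. Origin: on its underside (3 mm above the table, on the blue mat), at the middle of its x width; z up. The lid is hinged along its +y side, the slide bolt sits on its -y side. An aluminium guide for the bolt (72 mm along x, y -100 to -56, side rails up to 72 mm) stands on the wall at -y.
- lid (a joint): Angle of the lid, rad: 0 fully shut (level), about 1.57 standing upright, 1.7 the stop. The hinge is stiff (friction about 0.2 N m): the lid stays at any angle it is left at, does not fall shut by itself, and must be pushed all the way down.
- lid_hinge (a point): Middle of the lid's hinge line, which runs along the jig's x at jig y +75 mm and 55 mm above the jig's underside. The lid is an aluminium frame with a clear window, 160 mm along the jig's x, its free edge 125 mm from the hinge line; its outer face (up when shut, towards the jig's +y when upright) lies 7 mm from the hinge line and its inner face 3 mm to the other side.
- lid_push (a point): Point on the outer face of the lid, at the middle of the solid 40 mm wide strip along its free edge: 105 mm from the hinge line and 20 mm from the free edge. It turns with the lid; z is the outward normal of the outer face, y points to the hinge.
- bolt (a joint): Travel of the slide bolt, m: 0 drawn back, 0.026 home (its stop), with its steel tongue 20 mm over the edge of the shut lid. It moves towards the jig's +y and stays where it is left (friction about 2 N). The bolt does not touch the lid.
- bolt_push (a point): Middle of the bolt's black thumb tab, on the upright face that looks to the jig's -y (the face to push). The tab is 34 mm wide along the jig's x, 10 mm thick along y, and 23 mm high, from 69.5 to 92.5 mm above the jig's underside; this point is 82 mm up. With the bolt drawn back this face is flush with the jig's -y side, and moves in +y with the bolt.
- board_center (a point): Centre of the loose green circuit board, 100 x 80 x 4 mm with low components, which lies in the jig's hollow under the lid. To be left lying there.
- nest_center (a point): Where the board's centre belongs in the jig: jig (0, +11, 32) mm.
- jar: Bystander: closed jar, 50 mm diameter, 50 mm tall, origin at its underside. Leave alone.
- carton: Bystander: small carton 60 x 60 x 35 mm, origin at its underside. Leave alone.
- driver: Bystander: screwdriver 150 mm long lying along its x. Leave alone.
- tweezers: Bystander: steel tweezers 135 mm long lying along their x. Leave alone.
There are look-alikes about, which are no part of the job. Of the things like the part that bears board_center, leave any that is yellow; of the rest the smaller one is meant.

How it is judged:
By the outcome, as a careful person would: the job done as asked, in the order asked, and still so for the second after the job is handed in, with the robot touching nothing.
It also fails if it takes over 42 s, if anything falls off the work surface, if the arm or the gripper's body presses on something with over 40 N, if the wrist force passes 120 N, or if a joint passes its speed limit or range.

### The arm

A 6-joint arm with a two-finger parallel gripper is mounted at the origin on the work surface. World frame = base frame: x ahead of the robot, y to its left, z up, the work surface at z = 0. Lengths are in m, angles in rad, forces in N, time in s.
With the tool pointing down it reaches from about 0.375 to 0.9 m from the base axis. Payload 3.1 kg.
Tool frame: the origin (TCP) lies midway between the tips of the shut fingers; the grasp point (between the pads) lies 19 mm behind it (pinch_z is the distance from the TCP to the grasp point, in m); y points along the fingers, z is the direction in which the jaws open and shut, and the axes are right-handed (so a half turn about y gives the same grasp; the last joint's range is limited). The gripper opens to 87 mm and grips with 3 to 60 N. Pads are 19 mm wide; open, the fingers measure 117 mm over their backs; the gripper's body (75 mm by 190 mm) begins 51 mm behind the grasp point.
Start: joints at [1.024, 0.527, 1.433, -0, 1.181, -0.178], TCP at [0.225, 0.583, 0.223] pointing down, gripper open.
Joint ranges: [-3.08, 3.08], [-0.75, 2.2], [0.22, 2.44], [-1.43, 4.57], [0, 2.65], [-2.85, 2.85]. Speed limits (rad/s): [2.79, 2.79, 3.14, 3.14, 3.14, 3.14].

### API

Orientations are given as a unit quaternion [x, y, z, w].
In Python, from rig import * gives the robot as it stands.
- The arm moves only by the tool drive_tool, never from a script. Its argument "plan" is a list of rows, each a list of 7 numbers: the shift along the tool's x, y, z in mm, then the turn, a rotation vector about the tool's x, y, z in degrees, then the finger opening in mm, from 0 to 87. A call has 1 to 10 rows; each row is the pose to reach, as a shift and turn from the pose commanded when the call began, along the tool's axes at that moment; what a row does not reach only later rows make up. A row lasts 1/10 s, in which the tool goes at most 50 mm and 8.59 degrees, less where a joint would pass 70% of its speed; a pose out of reach is approached as far as the arm can. A call with a gripper value outside its range is refused whole. The fingers move at their own pace and stop on an object; "newtons" is the grip in N (left out, the last holds). Time passes only in rows, so rows that repeat a pose let the fingers close. It gives the time, the measured TCP pose, the force and the opening at its end, in the units of the state.
- get_obs(): the state, without advancing time (a new reading comes with each control period).
- camera(name): name is "scene" or "top"; returns the picture (384x512x3 uint8, blue, green, red); there is no depth.
- get_calibration(name): a dict with "fx", "fy", "cx", "cy" (pixels), "origin" and "rotation" of the camera in the world. Camera axes: x right, y down, z forward; pixel columns grow to the right and rows downward; lengths in m; the calibration is good to about 2 mm. A picture is of the moment at which its call begins. get_calibration takes no time and is no camera call.
- hand_in(): hands the job in, once; it reports no verdict.
Trained networks look in the newest picture that a camera, given by its name, has taken for a name from the list of things; names that differ only in an ending like _2 or _b are one class to them, and where a whole thing is asked for, a point or a joint stands for the part that bears it (a point fixed in the world has none). Each returns a list of dicts, best first, with "conf" (0 to 1); they miss things now and then, are a little off and sometimes report something else, mostly with a low value. They report only what shows in the picture. A call takes as long as a camera call. They do not tell look-alikes from the thing itself.
- spot_in(camera, target): "location" ([column, row] in pixels, amid what is visible of it).
- mark_of(camera, target): "location" ([column, row] in pixels: a listed point, or the origin of a listed thing).
The state is a dict: "time": time; "q": joint angles; "joint_velocities": joint speeds; "joint_torque": joint torques, N m; "position": TCP position; "tool_rot": TCP orientation; "ft_force": force on the tool from outside, world axes, zero at the start; "moment": the same for the moment, N m; "grip_width": finger opening in m.
Only numpy, scipy, OpenCV 4.12 (cv2) and the standard library are available. Lean on these libraries where they do the work, as an engineer would, in place of code of your own. Each camera call takes 0.05 s, during which the arm holds its last target. There are 200 camera calls.

## Working session

There is one attempt and no reset: what is moved stays moved. The work goes in short steps, Python scripts to look and compute and a tool call to move; the robot and the scene stay as the last step left them, time stands still between calls to the robot, and variables do not carry over. Pictures are saved under pics/ and viewed, about 8 in all and at most 12, crops included, and the job is handed in when it is done.

Besides the shell and the picture viewer there is one more tool, called in YAML: its name, and indented under it one key for each argument. drive_tool: Moves the arm, as the interface text tells. Its arguments: {"type":"object","properties":{"plan":{"type":"array","items":{"type":"array","items":{"type":"number"}}},"newtons":{"type":"number"}},"required":["plan"]}

```bash
mkdir -p pics; ls; python3 - <<'E'
from rig import *
import cv2,numpy as np
for n in ("scene","top"):
    im=camera(n); cv2.imwrite(f"pics/{n}1.png",im)
    c=get_calibration(n); print(n,{k:np.round(v,3).tolist() for k,v in c.items()})
    for t in ["jig","lid_hinge","lid_push","bolt_push","board_center"]:
        print(t,[(np.round(d["location"]).tolist(),round(d["conf"],2)) for d in mark_of(n,t)][:4])
a=cv2.imread("pics/scene1.png");b=cv2.imread("pics/top1.png")
o=get_obs();print(o["position"],o["tool_rot"],o["time"],o["ft_force"])
E
```

```text
pics
scene {'fx': 362.985, 'fy': 362.985, 'cx': 252.407, 'cy': 193.415, 'origin': [1.11, -0.169, 0.848], 'rotation': [0.789, 0.531, -0.167, -0.262]}
jig [([216.0, 205.0], 0.78)]
lid_hinge [([240.0, 192.0], 0.83)]
lid_push [([223.0, 168.0], 0.87), ([186.0, 262.0], 0.55)]
bolt_push [([174.0, 189.0], 0.59)]
board_center [([216.0, 195.0], 0.95), ([347.0, 211.0], 0.94), ([301.0, 139.0], 0.88), ([170.0, 192.0], 0.64)]
top {'fx': 408.916, 'fy': 408.916, 'cx': 253.607, 'cy': 187.942, 'origin': [0.395, 0.046, 1.125], 'rotation': [0.707, -0.702, 0.057, -0.068]}
jig [([289.0, 205.0], 0.78)]
lid_hinge [([264.0, 193.0], 0.79), ([289.0, 201.0], 0.63)]
lid_push [([278.0, 192.0], 0.91)]
bolt_push [([330.0, 213.0], 0.59)]
board_center [([290.0, 204.0], 0.92), ([167.0, 258.0], 0.63)]
[0.22470039 0.58319094 0.22255034] [-0.69518302  0.12928678 -0.12931379  0.6951859 ] 0.6 [-0.10888228  0.56591089  0.10100269]
```

View pics/scene1.png

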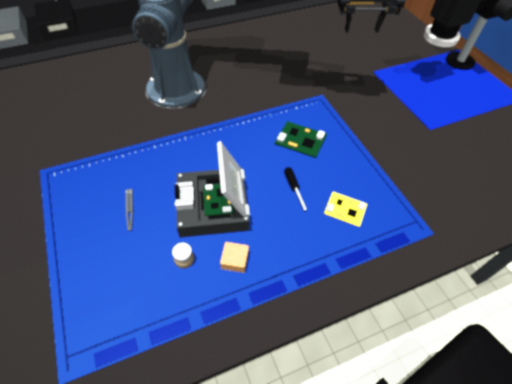

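View pics/top1.png

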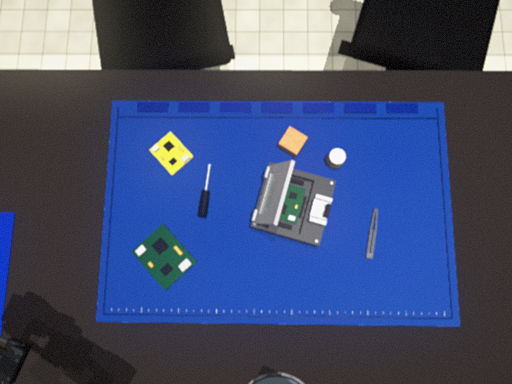

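Scene view: the lid is raised (free edge near 222,145, hinge 243,212), the bolt is at about (183,195), the jar at (183,254) and the carton at (235,257). There are three boards. The yellow one (347,208) is excluded, the large green one lies loose on the mat (301,139), and the small green one is in the jig (216,197). That last one fits, being the smaller of the non-yellow boards. Next I'll fit the jig pose and confirm it with an overlay crop.

```bash
cat > h.py <<'E'
from rig import *
import cv2,numpy as np
from scipy.spatial.transform import Rotation as R
from scipy.optimize import least_squares
C={n:get_calibration(n) for n in("scene","top")}
def proj(n,P):
    c=C[n];p=(np.atleast_2d(P)-c["origin"])@R.from_quat(c["rotation"]).as_matrix()
    return np.c_[c["fx"]*p[:,0]/p[:,2]+c["cx"],c["fy"]*p[:,1]/p[:,2]+c["cy"]]
def J(s,P): return R.from_euler("z",s[2]).apply(np.atleast_2d(P))+[s[0],s[1],.003]
def lidp(a,r,n,x=0): # r from hinge, n outward
    return [x,.075-r*np.cos(a)+n*np.sin(a),.055+r*np.sin(a)+n*np.cos(a)]
def pts(s,b=0): return dict(jig=J(s,[0,0,0]),lid_hinge=J(s,[0,.075,.055]),lid_push=J(s,lidp(s[3],.105,.007)),bolt_push=J(s,[0,-.1+b,.082]),board_center=J(s,[0,.011,.032]))
def corners(s): 
    return J(s,[[sx*.09,y,.05] for sx,y in((-1,-.1),(1,-.1),(1,.085),(-1,.085))])
def overlay(n,s,box,f,name,im=None,b=0):
    im=camera(n) if im is None else im
    x0,y0,x1,y1=box;o=cv2.resize(im[y0:y1,x0:x1],None,fx=f,fy=f,interpolation=cv2.INTER_CUBIC)
    t=lambda P:((proj(n,P)+.5-[x0,y0])*f).astype(int)
    cv2.polylines(o,[t(corners(s))],True,(0,0,255),1)
    L=J(s,[lidp(s[3],r,.007,x) for r,x in((0,-.08),(0,.08),(.125,.08),(.125,-.08))])
    cv2.polylines(o,[t(L)],True,(0,255,255),1)
    T=J(s,[[x,-.1+b,z] for x,z in((-.017,.0695),(.017,.0695),(.017,.0925),(-.017,.0925))])
    cv2.polylines(o,[t(T)],True,(255,0,255),1)
    cv2.imwrite(name,o)
E
cat > fit.py <<'E'
from h import *
obs={"scene":dict(jig=(216,205),lid_hinge=(240,192),lid_push=(223,168),bolt_push=(174,189),board_center=(216,195)),
"top":dict(jig=(289,205),lid_hinge=(264,193),lid_push=(278,192),bolt_push=(330,213),board_center=(290,204))}
def res(s):
    p=pts(s);return np.concatenate([(proj(n,p[k])-v).ravel() for n in obs for k,v in obs[n].items()])
s=min((least_squares(res,[.4,0,y,1.5],loss="soft_l1") for y in(-.5,0,.5,1.5,-1.5,3)),key=lambda r:r.cost).x
print(s.round(4).tolist(),res(s).round(1).tolist())
ts,tt=cv2.imread("pics/top1.png"),cv2.imread("pics/scene1.png")
overlay("top",s,(235,120,355,260),4,"pics/o1.png",ts);overlay("scene",s,(160,125,260,265),4,"pics/o2.png",tt)
a,b=cv2.imread("pics/o1.png"),cv2.imread("pics/o2.png");cv2.imwrite("pics/o12.png",np.hstack([a,b])[:, :800])
E
python3 fit.py
```

```text
[0.5435, -0.0367, -0.3079, 1.1741] [-1.3, 0.3, 1.2, 0.2, 4.0, 1.1, 0.1, 1.0, 1.9, 3.5, 1.2, 1.5, 0.6, 2.0, 0.6, 0.8, 0.1, 1.3, -2.8, -0.3]
```

View pics/o12.png

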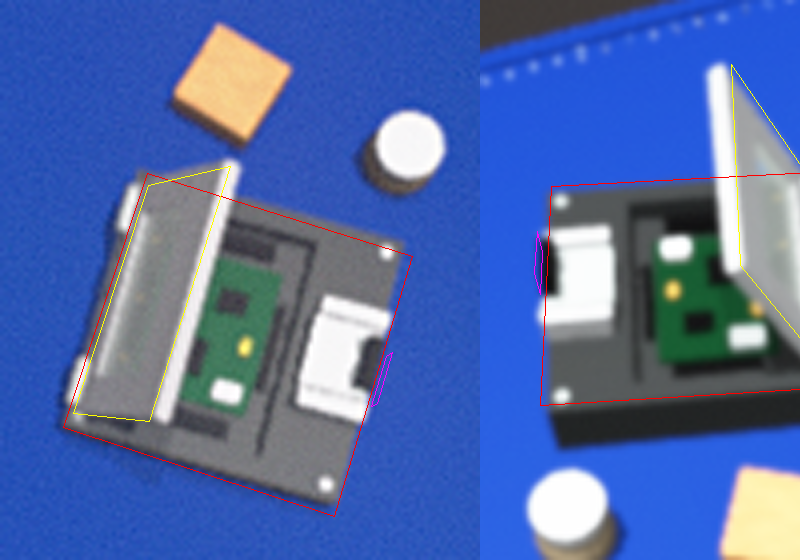

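The crop confirms the small green board in the jig, lying flat in its hollow. The fit is a few pixels off in the top view, so I'll add corner readings and refit.

```bash
cat > fit2.py <<'E'
exec(open("fit.py").read().split("s=min")[0])
t=lambda l,x0,y0:np.array(l)/4.+[x0,y0]-.5
TC=t([(405,243),(334,507)],235,120); TL=t([(225,163),(158,418)],235,120)
SC=t([(552-480,185),(543-480,408)],160,125); SL=t([(743-480,269),(729-480,70)],160,125)
def res2(s):
    c=corners(s);L=J(s,[lidp(s[3],.125,.007,x) for x in(.08,-.08)])
    return np.r_[res(s)*.4,(proj("top",c[[1,0]])-TC).ravel(),(proj("top",L)-TL).ravel(),(proj("scene",c[[0,1]])-SC).ravel(),(proj("scene",L)-SL).ravel()]
r=least_squares(res2,[.545,-.035,-.3,1.2],loss="soft_l1");s=r.x
print(s.round(4).tolist(),res2(s)[20:].round(1).tolist());np.save("s.npy",s)
for k,v in pts(s).items():print(k,v.round(4))
o=get_obs();print(R.from_quat(o["tool_rot"]).as_matrix().round(3))
a=s[2];print("jig x",np.cos(a),np.sin(a),"jig y",-np.sin(a),np.cos(a))
E
python3 fit2.py
```

```text
[0.5464, -0.0351, -0.2882, 1.1498] [0.8, 1.4, 0.5, 0.7, 1.2, 0.1, -1.2, 0.5, -0.0, 1.7, 0.9, 0.8, 0.0, -0.1, -0.2, -0.5]
jig [[ 0.5464 -0.0351  0.003 ]]
lid_hinge [[0.5678 0.0368 0.058 ]]
lid_push [[0.5574 0.0018 0.1567]]
bolt_push [[ 0.518 -0.131  0.085]]
board_center [[ 0.5496 -0.0246  0.035 ]]
[[ 0.933  0.     0.36 ]
 [-0.36  -0.     0.933]
 [ 0.    -1.     0.   ]]
jig x 0.9587705609070271 -0.2841813004721187 jig y 0.2841813004721187 0.9587705609070271
```

```bash
cat > g.py <<'E'
from h import *
import sys
s=np.load("s.npy")
def to(P,o=None): # jig mm -> shift in tool axes, mm
    o=o or get_obs();w=J(s,np.array(P)/1e3)[0]
    return ((w-o["position"])@R.from_quat(o["tool_rot"]).as_matrix()*1e3).round(1).tolist()
def here():
    o=get_obs();p=o["position"]-[0,0,.003]-[s[0],s[1],0]
    T=R.from_quat(o["tool_rot"]).as_matrix()
    print("jig tcp mm",(R.from_euler("z",-s[2]).apply(p)*1e3).round(1),"tool x in jig",R.from_euler("z",-s[2]).apply(T[:,0]).round(3),"f",o["ft_force"].round(1),"t",o["time"])
here()
for a in sys.argv[1:]: print(a,to(eval(a)))
E
python3 g.py "(0,110,200)"
```

```text
jig tcp mm [-484.2  501.4  219.6] tool x in jig [ 0.997 -0.08   0.   ] f [-0.1  0.6  0.1] t 0.6
(0,110,200) [513.8, 19.6, -351.6]
```

drive_tool:
  plan:
    - [30,0,-20,0,-1,0,0]
    - [60,0,-40,0,-2,0,0]
    - [95,0,-65,0,-3,0,0]
    - [130,0,-90,0,-4,0,0]
    - [165,0,-115,0,-4.6,0,0]
    - [200,0,-140,0,-4.6,0,0]
    - [235,5,-163,0,-4.6,0,0]
    - [270,5,-186,0,-4.6,0,0]
    - [300,5,-206,0,-4.6,0,0]
    - [320,5,-220,0,-4.6,0,0]
  newtons: 20

```text
time: 1.6
position: [0.4458, 0.2609, 0.2178]
tool_rot: [-0.7, 0.102, -0.102, 0.7]
ft_force: [-0.3, 0.8, 1.1]
grip_width: 0.015
```

```bash
python3 g.py "(0,110,200)" "(0,95,154)"
```

```text
jig tcp mm [-180.6  255.2  214.8] tool x in jig [ 1.    -0.001  0.001] f [-0.3  0.8  1.1] t 1.6
(0,110,200) [180.7, 15.0, -145.0]
(0,95,154) [180.7, 61.0, -160.0]
```

drive_tool:
  plan:
    - [35,3,-25,0,0,0,0]
    - [70,6,-50,0,0,0,0]
    - [105,9,-80,0,0,0,0]
    - [140,12,-110,0,0,0,0]
    - [165,14,-130,0,0,0,0]
    - [180,16,-145,0,0,0,0]
    - [180,35,-150,0,0,0,0]
    - [180,61,-155,0,0,0,0]
    - [180,61,-155,0,0,0,0]

```text
time: 2.5
position: [0.5703, 0.0625, 0.1537]
tool_rot: [0.7, -0.104, 0.099, -0.7]
ft_force: [0.5, 0.5, -0.5]
grip_width: 0.0007
```

```bash
python3 - <<'E'
from h import *
s=np.load("s.npy")
overlay("top",s,(220,110,360,260),3,"pics/p1.png");overlay("scene",s,(150,90,270,240),3,"pics/p2.png")
cv2.imwrite("pics/p12.png",np.hstack([cv2.imread("pics/p1.png"),cv2.imread("pics/p2.png")])[:,:800])
E
python3 g.py
```

```text
jig tcp mm [ -2.7 101.8 153.5] tool x in jig [ 1.     0.    -0.001] f [-0.6  0.1 -0.4] t 2.6
```

View pics/p12.png

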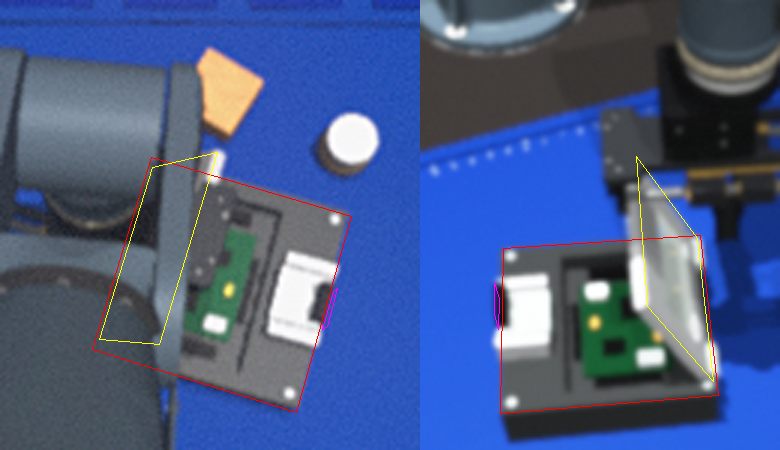

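Fingers (crop right, 735,215) are shut and behind the lid's outer face, clear of it. The body is above the lid's free edge. Now I'll sweep it over.

drive_tool:
  plan:
    - [2,0,-20,0,0,0,0]
    - [2,0,-38,0,0,0,0]
    - [2,0,-54,0,0,0,0]
    - [2,5,-66,0,0,0,0]
    - [2,12,-78,0,0,0,0]
    - [2,22,-90,0,0,0,0]
    - [2,33,-100,0,0,0,0]
    - [2,46,-108,0,0,0,0]
    - [2,58,-114,0,0,0,0]
    - [2,58,-114,0,0,0,0]

```text
time: 3.6
position: [0.5403, -0.0471, 0.0961]
tool_rot: [-0.7, 0.104, -0.1, 0.7]
ft_force: [-0.7, 0.1, -0.8]
grip_width: 0.0004
```

```bash
python3 g.py "(0,-22,62)"
```

```text
jig tcp mm [ -2.4 -13.2  93.1] tool x in jig [ 1.    -0.001 -0.006] f [-0.7  0.1 -0.8] t 3.6
(0,-22,62) [2.6, 31.1, -8.8]
```

drive_tool:
  plan:
    - [2,8,-3,0,0,0,0]
    - [2,16,-6,0,0,0,0]
    - [2,23,-8,0,0,0,0]
    - [2,28,-9,0,0,0,0]
    - [2,30,-9,0,0,0,0]
    - [2,31,-9,0,0,0,0]
    - [2,31,-9,0,0,0,0]

```text
time: 4.3
position: [0.5418, -0.056, 0.0675]
tool_rot: [0.7, -0.101, 0.101, -0.7]
ft_force: [0.1, -0.1, -1.1]
grip_width: 0.0001
```

```bash
python3 g.py; python3 - <<'E'
from h import *
s=np.load("s.npy");s[3]=0
overlay("top",s,(220,110,360,260),3,"pics/q1.png");overlay("scene",s,(150,90,270,240),3,"pics/q2.png")
cv2.imwrite("pics/q12.png",np.hstack([cv2.imread("pics/q1.png"),cv2.imread("pics/q2.png")])[:,:800])
E
```

```text
jig tcp mm [  1.4 -21.3  64.5] tool x in jig [ 1.     0.001 -0.   ] f [ 0.1 -0.1 -1.1] t 4.3
```

View pics/q12.png

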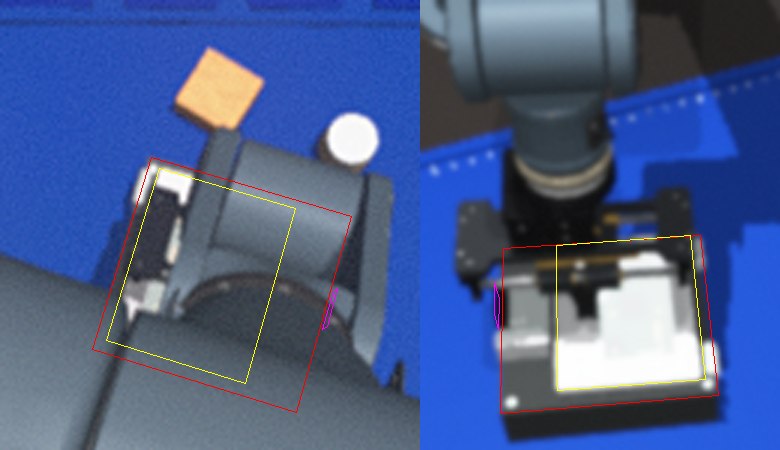

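The lid (crop right, 555–705 × 235–390) lies on the shut outline, but the force isn't yet that of a stop, so I'll press on down.

drive_tool:
  plan:
    - [0,2,0,0,0,0,0]
    - [0,4,0,0,0,0,0]
    - [0,4,0,0,0,0,0]

```text
time: 4.7
position: [0.542, -0.056, 0.0652]
tool_rot: [0.7, -0.101, 0.101, -0.7]
ft_force: [-3.3, 0.1, 12.8]
grip_width: 0.0004
```

```bash
python3 g.py
```

```text
jig tcp mm [  1.7 -21.3  62.2] tool x in jig [1.    0.001 0.001] f [-3.3  0.1 12.8] t 4.7
```

drive_tool:
  plan:
    - [0,2,0,0,0,0,0]
    - [0,2,0,0,0,0,0]
    - [0,2,0,0,0,0,0]

```text
time: 5.0
position: [0.542, -0.056, 0.065]
tool_rot: [0.7, -0.101, 0.102, -0.7]
ft_force: [-4.4, 0.2, 25.1]
grip_width: 0.0009
```

```bash
python3 g.py "(0,-150,120)" "(0,-150,85)"
```

```text
jig tcp mm [  1.7 -21.3  62. ] tool x in jig [1.    0.001 0.002] f [-4.4  0.2 25.1] t 5.0
(0,-150,120) [-1.7, -57.9, -128.7]
(0,-150,85) [-1.8, -22.9, -128.7]
```

Hard stop at 62.0 mm (the lid's top) with 25 N: shut. Lift and go round to the bolt side.

drive_tool:
  plan:
    - [0,-20,0,0,0,0,0]
    - [0,-50,0,0,0,0,0]
    - [0,-72,0,0,0,0,0]
    - [0,-72,-40,0,0,0,0]
    - [0,-72,-80,0,0,0,0]
    - [0,-72,-115,0,0,0,0]
    - [0,-68,-135,0,0,0,0]
    - [0,-45,-135,0,0,0,0]
    - [0,-28,-135,0,0,0,0]
    - [0,-28,-135,0,0,0,0]

```text
time: 6.0
position: [0.5018, -0.1847, 0.0876]
tool_rot: [-0.699, 0.103, -0.1, 0.701]
ft_force: [0.3, 0.8, 0.4]
grip_width: 0.0006
```

```bash
python3 g.py "(0,-115,79)"; python3 - <<'E'
from h import *
s=np.load("s.npy");s[3]=0
overlay("top",s,(240,110,400,260),2.5,"pics/r1.png");overlay("scene",s,(130,120,270,270),2.5,"pics/r2.png")
cv2.imwrite("pics/r12.png",np.hstack([cv2.imread("pics/r1.png"),cv2.imread("pics/r2.png")])[:,:800])
E
```

```text
jig tcp mm [  -0.3 -156.1   84.6] tool x in jig [ 1.    -0.    -0.005] f [0.3 0.8 0.4] t 6.0
(0,-115,79) [0.3, 5.7, 41.1]
```

View pics/r12.png

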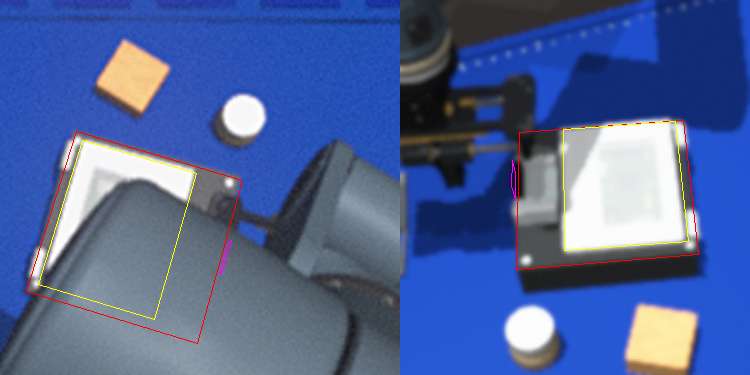

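The lid stays on the shut outline (565–690 × 122–250). The fingers (455,172) are in front of the tab (517,180), in line with it.

drive_tool:
  plan:
    - [0,6,12,0,0,0,0]
    - [0,6,24,0,0,0,0]
    - [0,6,34,0,0,0,0]
    - [0,6,40,0,0,0,0]
    - [0,6,46,0,0,0,0]
    - [0,6,52,0,0,0,0]
    - [0,6,56,0,0,0,0]
    - [0,6,56,0,0,0,0]

```text
time: 6.9
position: [0.5196, -0.1313, 0.0836]
tool_rot: [-0.7, 0.101, -0.101, 0.7]
ft_force: [-0.0, 0.4, -0.3]
grip_width: 0.0002
```

```bash
python3 g.py
```

```text
jig tcp mm [  1.6 -99.8  80.6] tool x in jig [1.    0.001 0.   ] f [-0.   0.4 -0.3] t 6.9
```

drive_tool:
  plan:
    - [0,1,3,0,0,0,0]
    - [0,1,6,0,0,0,0]
    - [0,1,9,0,0,0,0]
    - [0,1,12,0,0,0,0]
    - [0,1,12,0,0,0,0]

```text
time: 7.4
position: [0.5231, -0.1198, 0.0825]
tool_rot: [-0.7, 0.101, -0.101, 0.7]
ft_force: [0.4, -0.5, 0.1]
grip_width: 0.0004
```

```bash
python3 g.py
```

```text
jig tcp mm [  1.7 -87.8  79.5] tool x in jig [1.    0.001 0.   ] f [ 0.4 -0.5  0.1] t 7.4
```

drive_tool:
  plan:
    - [0,0,3,0,0,0,0]
    - [0,0,5,0,0,0,0]
    - [0,0,7,0,0,0,0]
    - [0,0,7,0,0,0,0]

```text
time: 7.8
position: [0.5243, -0.1156, 0.0826]
tool_rot: [0.701, -0.101, 0.1, -0.698]
ft_force: [-2.8, -9.1, 0.3]
grip_width: 0.0004
```

```bash
python3 g.py; python3 - <<'E'
from h import *
s=np.load("s.npy");s[3]=0
overlay("scene",s,(150,140,250,240),5,"pics/t2.png",b=.026)
E
```

```text
jig tcp mm [  1.6 -83.4  79.6] tool x in jig [ 1.     0.004 -0.   ] f [-2.8 -9.1  0.3] t 7.8
```

View pics/t2.png

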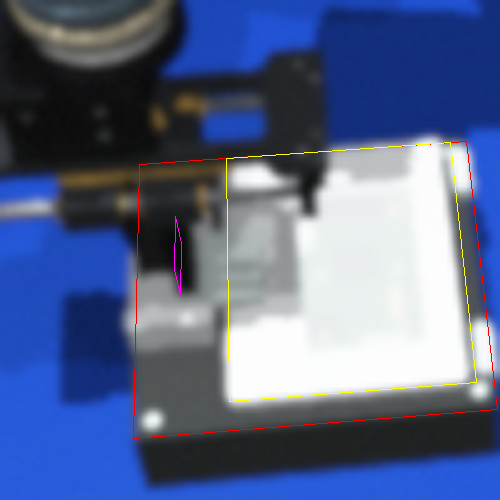

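The force has risen to 9.5 N at a tip position that fits the stop. The tab (about 165–195, 215–290) is at the home outline. I'll press a little more to confirm the stop.

drive_tool:
  plan:
    - [0,0,2,0,0,0,0]
    - [0,0,4,0,0,0,0]
    - [0,0,4,0,0,0,0]

```text
time: 8.15
position: [0.5244, -0.1153, 0.0827]
tool_rot: [0.704, -0.1, 0.098, -0.697]
ft_force: [-9.4, -21.6, 2.0]
grip_width: 0.0004
```

```bash
python3 g.py
```

```text
jig tcp mm [  1.7 -83.2  79.7] tool x in jig [ 1.     0.007 -0.001] f [ -9.4 -21.6   2. ] t 8.15
```

Solid stop (0.2 mm for 14 N). Back off the way I came, then rise well clear for a final look.

drive_tool:
  plan:
    - [0,0,-15,0,0,0,0]
    - [0,0,-40,0,0,0,0]
    - [0,-10,-60,0,0,0,0]
    - [0,-50,-75,0,0,0,0]
    - [0,-90,-100,0,0,0,0]
    - [-20,-110,-140,0,0,0,0]
    - [-40,-120,-180,0,0,0,0]
    - [-50,-120,-220,0,0,0,0]
    - [-50,-120,-250,0,0,0,0]
    - [-50,-120,-250,0,0,0,0]

```text
time: 9.15
position: [0.4065, -0.3387, 0.2028]
tool_rot: [0.7, -0.102, 0.104, -0.699]
ft_force: [0.0, -0.7, 0.5]
grip_width: 0.0004
```

```bash
python3 g.py; python3 - <<'E'
from h import *
s=np.load("s.npy");s[3]=0
overlay("top",s,(240,110,340,250),4,"pics/u1.png",b=.026);overlay("scene",s,(155,130,255,270),4,"pics/u2.png",b=.026)
cv2.imwrite("pics/u12.png",np.hstack([cv2.imread("pics/u1.png"),cv2.imread("pics/u2.png")]))
E
```

```text
jig tcp mm [ -47.9 -330.8  199.8] tool x in jig [ 1.    -0.004  0.002] f [ 0.  -0.7  0.5] t 9.15
```

View pics/u12.png

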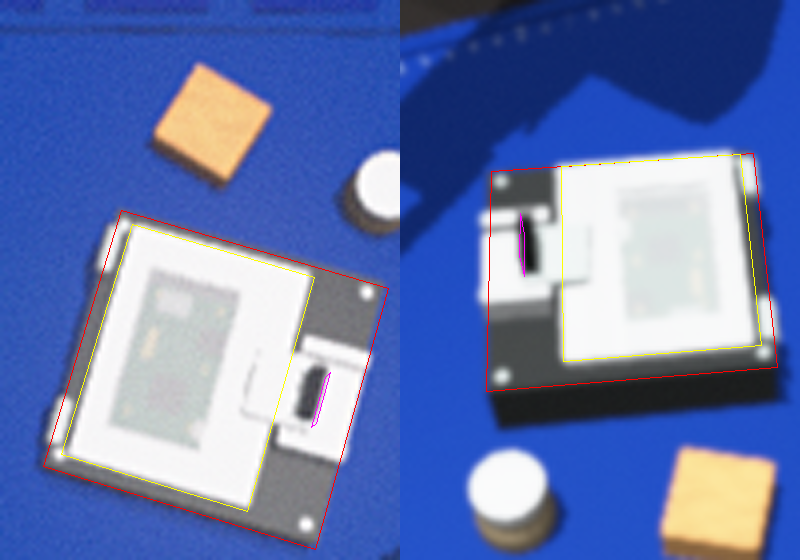

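The lid is shut with the board seated under the window. The tab is on its home outline (the top view has the same small offset as before), and the tongue lies over the lid edge at (265,385) left and (575,250) right. The arm is clear.

```bash
python3 -c "
from rig import *
print(hand_in())"
```

```text
the job is handed in; nothing more can be done
None
```

I pushed the jig's lid over and down until it was shut, then pushed the bolt across it, and handed the job in at about 9.3 s. `hand_in()` gave no verdict.

- **Lid:** it met a hard stop with the fingertips at 62.0 mm, which is the height of the shut lid's top, under 25 N. It was still on the shut outline in the final pictures.
- **Bolt:** it met a hard stop, moving only 0.2 mm while the force rose from about 9.5 N to 23 N. The final pictures show its tongue over the lid's edge.
- **Board and other things:** the small green board shows seated under the window, and the jar and carton stand where they were. I did not check the screwdriver and tweezers again, but the arm never went near them at their height.
- **Forces:** the highest reading I took at the end of a move was about 25 N.

**Disagreement:** the top camera's outlines sit about 1 to 3 pixels off the scene camera's. The contact stops settled the final positions.

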